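# Fill the vial reader and hold its shutter open at the mark

## Task

Complete the batch in the vial reader: find its two empty pockets and fill each with a spare vial from the wooden rack, lowering it right down before letting go, without dropping it, while the four vials already in the reader, the third spare and the other things on the bench stay where they are. Then take the black tab of the spring-loaded shutter, draw it out towards the robot until its pointer is level with the red mark, and keep it there: it springs back when let go, so finish while still holding it at the mark.

Things in the scene. Friction and masses are not known exactly. Their poses are not given: they have to be found in the camera images.
- reader: fixed sample reader, left or right on the bench: blue block with six round pockets (2 rows of 3) joined to a cream shutter housing, tops 40 mm above the bench. Origin on the bench below; its -x axis (towards the robot, yaw up to 0.25 rad) is the way the shutter is pulled. In this frame the block spans x -62..62, y -122..34 mm, the housing x -88..62, y 35..125 mm
- pocket0 (a point): centre of the mouth of a reader pocket, level with the block top (40 mm above the bench), at reader x -32, y -92 mm. Hole 30 mm diameter, 30 mm deep, flat floor; rows 64 mm apart along x, pitch 48 mm along y. At the start four of the six hold a vial and two are empty, which ones varies. A seated vial stands 45 mm proud
- pocket1 (a point): centre of the mouth of a reader pocket, level with the block top (40 mm above the bench), at reader x -32, y -44 mm. Hole 30 mm diameter, 30 mm deep, flat floor; rows 64 mm apart along x, pitch 48 mm along y. At the start four of the six hold a vial and two are empty, which ones varies. A seated vial stands 45 mm proud
- pocket2 (a point): centre of the mouth of a reader pocket, level with the block top (40 mm above the bench), at reader x -32, y +4 mm. Hole 30 mm diameter, 30 mm deep, flat floor; rows 64 mm apart along x, pitch 48 mm along y. At the start four of the six hold a vial and two are empty, which ones varies. A seated vial stands 45 mm proud
- pocket3 (a point): centre of the mouth of a reader pocket, level with the block top (40 mm above the bench), at reader x +32, y -92 mm. Hole 30 mm diameter, 30 mm deep, flat floor; rows 64 mm apart along x, pitch 48 mm along y. At the start four of the six hold a vial and two are empty, which ones varies. A seated vial stands 45 mm proud
- pocket4 (a point): centre of the mouth of a reader pocket, level with the block top (40 mm above the bench), at reader x +32, y -44 mm. Hole 30 mm diameter, 30 mm deep, flat floor; rows 64 mm apart along x, pitch 48 mm along y. At the start four of the six hold a vial and two are empty, which ones varies. A seated vial stands 45 mm proud
- pocket5 (a point): centre of the mouth of a reader pocket, level with the block top (40 mm above the bench), at reader x +32, y +4 mm. Hole 30 mm diameter, 30 mm deep, flat floor; rows 64 mm apart along x, pitch 48 mm along y. At the start four of the six hold a vial and two are empty, which ones varies. A seated vial stands 45 mm proud
- shutter: spring-loaded slide on the reader housing: steel foot and upright black tab, 14 mm thick along the pull, 34 mm wide, top 86 mm above the bench. Origin below the tab on the housing top (40 mm above the bench), axes as the reader's. It slides only along reader -x, 0 to 85 mm from rest; a spring (3 N at rest, plus 1 N per 10 mm) pulls it home when let go
- shutter_grip (a point): centre of the black tab at gripping height, 34 mm above the housing top (74 mm above the bench), 12 mm below the tab's top; pinch it from above with the fingers closing along reader x
- pointer (a point): tip of the shutter's thin black pointer, which lies over the white scale on the reader housing and moves with the shutter
- mark (a point): tip of the red index clip at the white scale, axes as the reader's: where the pointer must come, 40 to 68 mm along reader -x from the pointer's rest (varies). Pointer and mark are level when their reader x is equal (their reader y is the same too). The clip is stiff and must not be shifted
- rack: fixed wooden rack, 60 x 218 mm, on the other side from the reader; top board 40 mm above the bench, end boards 48 mm, four 31 mm holes along its y axis at -72, -24, 24, 72 mm. Three hold a spare standing on the lower board (10 mm above the bench, vial top at 85 mm), one is empty. Origin on the bench under its centre
- vial0: upright round vial, 26 mm diameter, 75 mm tall, about 30 to 65 g: amber body, white cap (top 18 mm). Origin at the centre of its underside, z up. Stands in one of the reader's pockets at the start (underside 10 mm above the bench); not to be moved
- vial1: upright round vial, 26 mm diameter, 75 mm tall, about 30 to 65 g: amber body, white cap (top 18 mm). Origin at the centre of its underside, z up. Stands in one of the reader's pockets at the start (underside 10 mm above the bench); not to be moved
- vial2: upright round vial, 26 mm diameter, 75 mm tall, about 30 to 65 g: amber body, white cap (top 18 mm). Origin at the centre of its underside, z up. Stands in one of the reader's pockets at the start (underside 10 mm above the bench); not to be moved
- vial3: upright round vial, 26 mm diameter, 75 mm tall, about 30 to 65 g: amber body, white cap (top 18 mm). Origin at the centre of its underside, z up. Stands in one of the reader's pockets at the start (underside 10 mm above the bench); not to be moved
- spare0: upright round vial, 26 mm diameter, 75 mm tall, about 30 to 65 g: amber body, white cap (top 18 mm). Origin at the centre of its underside, z up. A spare: stands in one of the rack's holes at the start (underside 10 mm above the bench)
- spare1: upright round vial, 26 mm diameter, 75 mm tall, about 30 to 65 g: amber body, white cap (top 18 mm). Origin at the centre of its underside, z up. A spare: stands in one of the rack's holes at the start (underside 10 mm above the bench)
- spare2: upright round vial, 26 mm diameter, 75 mm tall, about 30 to 65 g: amber body, white cap (top 18 mm). Origin at the centre of its underside, z up. A spare: stands in one of the rack's holes at the start (underside 10 mm above the bench)
- beaker: open glass beaker, 64 mm wide, 85 mm tall, at the far left; bystander. Origin at the centre of its underside
- bottle: amber bottle with black cap, 54 mm wide, 100 mm tall, beyond the work; bystander. Origin at the centre of its underside
- jar: white jar with blue cap, 60 mm wide, 70 mm tall, at the far right; bystander. Origin at the centre of its underside
Things that resemble listed ones, but are neither listed nor needed, are in the scene too. What is shaped like the spare2 but blue or green is not meant.

How it is judged:
On the way, in this order (a step that is already met when the one before it is completed fails the run):
1. all six reader pockets hold a vial, seated and let go, with the shutter still home ((distance of spare0 from where it was at the start of the episode below 0.015 m or ((horizontal distance between spare0 and pocket0 below 0.005 m or horizontal distance between spare0 and pocket1 below 0.005 m or horizontal distance between spare0 and pocket2 below 0.005 m or horizontal distance between spare0 and pocket3 below 0.005 m or horizontal distance between spare0 and pocket4 below 0.005 m or horizontal distance between spare0 and pocket5 below 0.005 m) and height (world z) of spare0 below 0.014 m and angle between spare0's own z axis and vertical below 0.2 rad)) and (distance of spare1 from where it was at the start of the episode below 0.015 m or ((horizontal distance between spare1 and pocket0 below 0.005 m or horizontal distance between spare1 and pocket1 below 0.005 m or horizontal distance between spare1 and pocket2 below 0.005 m or horizontal distance between spare1 and pocket3 below 0.005 m or horizontal distance between spare1 and pocket4 below 0.005 m or horizontal distance between spare1 and pocket5 below 0.005 m) and height (world z) of spare1 below 0.014 m and angle between spare1's own z axis and vertical below 0.2 rad)) and (distance of spare2 from where it was at the start of the episode below 0.015 m or ((horizontal distance between spare2 and pocket0 below 0.005 m or horizontal distance between spare2 and pocket1 below 0.005 m or horizontal distance between spare2 and pocket2 below 0.005 m or horizontal distance between spare2 and pocket3 below 0.005 m or horizontal distance between spare2 and pocket4 below 0.005 m or horizontal distance between spare2 and pocket5 below 0.005 m) and height (world z) of spare2 below 0.014 m and angle between spare2's own z axis and vertical below 0.2 rad)) and distance of any of spare0, spare1 from where it was at the start of the episode above 0.015 m and distance of any of spare0, spare2 from where it was at the start of the episode above 0.015 m and distance of any of spare1, spare2 from where it was at the start of the episode above 0.015 m and distance of any of spare0, spare1, spare2 from where it was at the start of the episode below 0.015 m and distance of each of vial0, vial1, vial2, vial3 from where it was at the start of the episode below 0.015 m and contact force between the fingers and spare0 below 0.1 N and contact force between the fingers and spare1 below 0.1 N and contact force between the fingers and spare2 below 0.1 N and linear speed of each of spare0, spare1, spare2 below 0.03 m/s and x of shutter in the frame of reader above 0.022 m), for 0.2 s.
2. the robot holds the shutter with its pointer level with the mark (x of pointer in the frame of mark between -0.004 and 0.004 m and contact force between the fingers and shutter above 1.5 N), for 0.5 s.
At the end, for the whole second after the job is handed in: two spares stand in the empty pockets (5 mm of the axis, underside within 4 mm of the floor, tilt under 0.2 rad), untouched and still; the other vials and the third spare moved under 15 mm; the fingers hold the shutter (over 1.5 N), pointer within 4 mm of the mark along the pull (all of step 2 and (distance of spare0 from where it was at the start of the episode below 0.015 m or ((horizontal distance between spare0 and pocket0 below 0.005 m or horizontal distance between spare0 and pocket1 below 0.005 m or horizontal distance between spare0 and pocket2 below 0.005 m or horizontal distance between spare0 and pocket3 below 0.005 m or horizontal distance between spare0 and pocket4 below 0.005 m or horizontal distance between spare0 and pocket5 below 0.005 m) and height (world z) of spare0 below 0.014 m and angle between spare0's own z axis and vertical below 0.2 rad)) and (distance of spare1 from where it was at the start of the episode below 0.015 m or ((horizontal distance between spare1 and pocket0 below 0.005 m or horizontal distance between spare1 and pocket1 below 0.005 m or horizontal distance between spare1 and pocket2 below 0.005 m or horizontal distance between spare1 and pocket3 below 0.005 m or horizontal distance between spare1 and pocket4 below 0.005 m or horizontal distance between spare1 and pocket5 below 0.005 m) and height (world z) of spare1 below 0.014 m and angle between spare1's own z axis and vertical below 0.2 rad)) and (distance of spare2 from where it was at the start of the episode below 0.015 m or ((horizontal distance between spare2 and pocket0 below 0.005 m or horizontal distance between spare2 and pocket1 below 0.005 m or horizontal distance between spare2 and pocket2 below 0.005 m or horizontal distance between spare2 and pocket3 below 0.005 m or horizontal distance between spare2 and pocket4 below 0.005 m or horizontal distance between spare2 and pocket5 below 0.005 m) and height (world z) of spare2 below 0.014 m and angle between spare2's own z axis and vertical below 0.2 rad)) and distance of any of spare0, spare1 from where it was at the start of the episode above 0.015 m and distance of any of spare0, spare2 from where it was at the start of the episode above 0.015 m and distance of any of spare1, spare2 from where it was at the start of the episode above 0.015 m and distance of any of spare0, spare1, spare2 from where it was at the start of the episode below 0.015 m and distance of each of vial0, vial1, vial2, vial3 from where it was at the start of the episode below 0.015 m and contact force between the fingers and spare0 below 0.1 N and contact force between the fingers and spare1 below 0.1 N and contact force between the fingers and spare2 below 0.1 N and linear speed of each of spare0, spare1, spare2 below 0.03 m/s); the arm keeps its last pose, push and grip.
It fails at once if the red index clip was shifted (over 3 mm) (distance of mark from where it was at the start of the episode above 0.003 m).
It fails at once if a vial already in the reader was taken out or disturbed (moved over 15 mm) (distance of any of vial0, vial1, vial2, vial3 from where it was at the start of the episode above 0.015 m).
It fails at once if a bystander was disturbed (moved over 20 mm) (distance of any of beaker, bottle, jar from where it was at the start of the episode above 0.02 m).
It fails at once if a spare vial was dropped (falling faster than 0.7 m/s out of the fingers) ((linear speed of spare0 above 0.7 m/s and contact force between the fingers and spare0 below 0.1 N) or (linear speed of spare1 above 0.7 m/s and contact force between the fingers and spare1 below 0.1 N) or (linear speed of spare2 above 0.7 m/s and contact force between the fingers and spare2 below 0.1 N)).
It also fails if it takes over 64 s, if anything falls off the work surface, if the arm or the gripper's body presses on something with over 40 N, if the wrist force passes 120 N, or if a joint passes its speed limit or range.

## Robot

A 6-joint arm with a two-finger parallel gripper is mounted at the origin on the work surface. World frame = base frame: x ahead of the robot, y to its left, z up, the work surface at z = 0. Lengths are in m, angles in rad, forces in N, time in s.
With the tool pointing down it reaches from about 0.35 to 0.775 m from the base axis. Payload 7.3 kg.
Tool frame: the origin (TCP) lies at the very end of the fingers, on their centre line; the grasp point (between the pads) lies 19 mm behind it; z points along the fingers, y is the line along which they close (so a half turn about z gives the same grasp; the last joint's range is limited). The gripper opens to 92 mm and grips with 3 to 60 N. Pads are 19 mm wide; open, the fingers measure 130 mm over their backs; the gripper's body (75 mm by 190 mm) begins 47 mm behind the grasp point.
Start: joints at [1.156, 0.342, 1.524, -0, 1.275, -0.146], TCP at [0.139, 0.506, 0.227] pointing down, gripper open.
Joint ranges: [-2.53, 2.53], [-0.77, 2.02], [0.04, 2.7], [-1, 4.14], [0.28, 2.66], [-3.11, 3.11]. Speed limits (rad/s): [2.57, 2.57, 3.14, 3.14, 3.14, 3.14].

## Interface

Orientations are given as a unit quaternion [x, y, z, w].
In Python, from workcell import read_state, camera, camera_model, job_done, trace gives the robot as it stands.
- The arm moves only by the shell command python3 -m creep 'ROWS' [FORCE]. ROWS is JSON, a list of rows, each an object with "linear": the shift along the world's x, y, z in cm, a list of three; "roll": the turn about the world's z in rad; "jaw": the opening, from 0 (shut) to 1 (fully open). A call has 1 to 20 rows; each row shifts and turns the commanded pose from where the row before left it; what a row does not reach is not made up. A row lasts 1/8 s, in which the tool goes at most 62.5 mm and 10.7 degrees, less where a joint would pass 70% of its speed; a pose out of reach is approached as far as the arm can. A call is refused whole if a number of a shift passes 6.25 or a number of a turn 0.188, either way. A call with a gripper value outside its range is refused whole. The fingers move at their own pace and stop on an object; FORCE is the grip in N (left out, the last holds). Time passes only in rows, so rows that do not move let the fingers close. It gives the time, the measured TCP pose, the force, the opening and the grip force at its end, in the units of the state.
- read_state(): the state, without advancing time (a new reading comes with each control period).
- camera(name): name is "scene" or "top"; returns (picture, depth): 400x640x3 uint8, blue, green, red; 400x640 float32, m along the optical axis (not along the pixel's ray), 0 where there is no reading.
- camera_model(name): a dict with "intrinsics" (3x3 intrinsics, pixels), "world_from_camera" (4x4, takes a point from camera to world coordinates). Camera axes: x right, y down, z forward; pixel columns grow to the right and rows downward; lengths in m; the calibration is good to about 2 mm. A picture is of the moment at which its call begins. camera_model takes no time and is no camera call.
- job_done(): hands the job in; it is judged then, once.
Trained networks look in the newest picture that a camera, given by its name, has taken for a name from the list of things; names that differ only in an ending like _2 or _b are one class to them, and where a whole thing is asked for, a point or a joint stands for the part that bears it (a point fixed in the world has none). Each returns a list of dicts, best first, with "conf" (0 to 1); they miss things now and then, are a little off and sometimes report something else, mostly with a low value. They report only what shows in the picture. A call takes as long as a camera call. They do not tell look-alikes from the thing itself.
- trace(thing, camera): "mask" (400x640 bool, what is visible of it) and "location" ([column, row] in pixels, amid what is visible of it).
The state is a dict: "time_s": time; "joints": joint angles; "qd": joint speeds; "tau": joint torques, N m; "tcp_pos": TCP position; "tcp_rot": TCP orientation; "wrist_force": force on the tool from outside, world axes, zero at the start; "ft_torque": the same for the moment, N m; "width": finger opening in m; "grasp_force": force on a finger pad.
Only numpy, scipy, OpenCV 4.12 (cv2) and the standard library are available. Lean on these libraries where they do the work, as an engineer would, in place of code of your own. Each camera call takes 0.05 s, during which the arm holds its last target. There are 200 camera calls.

## Working session

There is one attempt and no reset: what is moved stays moved. The work goes in short steps, Python scripts to look and compute and a shell command to move; the robot and the scene stay as the last step left them, time stands still between calls to the robot, and variables do not carry over. Pictures are saved under pics/ and viewed, at most 10 in all, crops included, and the job is handed in when it is done.

```bash
mkdir -p pics; python3 - <<'E'
from workcell import *
import cv2,numpy as np
s=read_state();print({k:np.round(v,3).tolist() for k,v in s.items()})
for n in("scene","top"):
    im,d=camera(n);cv2.imwrite(f"pics/{n}0.png",im);np.save(f"{n}_d.npy",d)
    m=camera_model(n);print(n,np.round(m["intrinsics"],1).tolist(),np.round(m["world_from_camera"],3).tolist())
E
```

```text
{'time_s': 0.0, 'joints': [1.156, 0.343, 1.525, -0.0, 1.275, -0.146], 'qd': [-0.002, 0.0, -0.0, -0.0, 0.0, 0.0], 'tau': [0.0, -43.124, -24.422, 0.072, 0.056, -0.0], 'tcp_pos': [0.139, 0.506, 0.226], 'tcp_rot': [0.134, 0.991, -0.001, -0.0], 'wrist_force': [-0.138, 0.43, -0.098], 'ft_torque': [0.041, -0.009, 0.024], 'grasp_force': 0.0, 'width': 0.092}
scene [[376.1, 0.0, 319.1], [0.0, 376.1, 200.0], [0.0, 0.0, 1.0]] [[-0.523, 0.507, -0.685, 1.175], [0.852, 0.309, -0.422, 0.374], [-0.003, -0.805, -0.594, 0.579], [0.0, 0.0, 0.0, 1.0]]
top [[385.5, 0.0, 319.5], [0.0, 385.5, 196.3], [0.0, 0.0, 1.0]] [[0.013, -0.997, 0.072, 0.558], [-0.999, -0.016, -0.036, 0.018], [0.037, -0.072, -0.997, 0.825], [0.0, 0.0, 0.0, 1.0]]
```

View pics/top0.png

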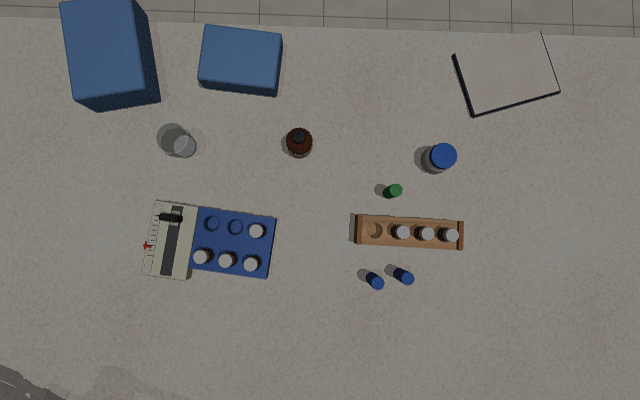

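View pics/scene0.png

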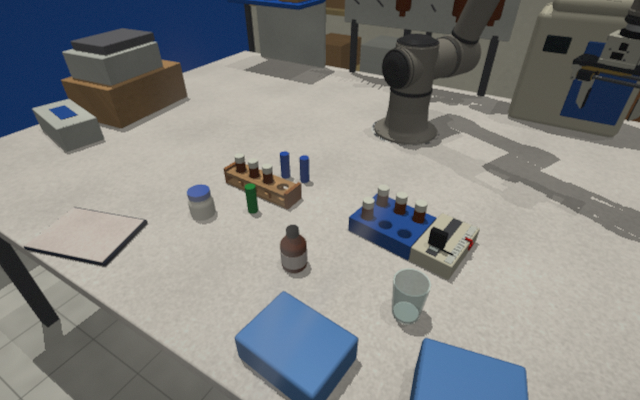

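Reader on the left. In the top view its far row shows two empty pockets at (212,223) and (236,227), which should be pockets 5 and 4. The rack has spares at (402,232), (427,233) and (451,234), and its hole at (374,230) is empty. The blue vials at (375,281) and (404,276) and the green one at (393,190) are look-alikes and stand outside the rack. Next I measure cap tops from depth.

```bash
cat > h.py <<'E'
from workcell import *
import cv2,numpy as np
def cloud(n,d):
    m=camera_model(n);K=m["intrinsics"];T=np.array(m["world_from_camera"])
    v,u=np.mgrid[:400,:640]
    p=np.stack([(u-K[0][2])*d/K[0][0],(v-K[1][2])*d/K[1][1],d],-1)
    return p@T[:3,:3].T+T[:3,3]
def ray(n,u,v,z):
    m=camera_model(n);K=m["intrinsics"];T=np.array(m["world_from_camera"])
    r=T[:3,:3]@[(u-K[0][2])/K[0][0],(v-K[1][2])/K[1][1],1]
    return T[:3,3]+r*(z-T[2,3])/r[2]
def proj(n,P):
    m=camera_model(n);K=np.array(m["intrinsics"]);T=np.array(m["world_from_camera"])
    c=(np.atleast_2d(P)-T[:3,3])@T[:3,:3]@K.T
    return c[:,:2]/c[:,2:]
E
python3 - <<'E'
from h import *
from scipy.optimize import least_squares
im=cv2.imread("pics/top0.png");d=np.load("top_d.npy");P=cloud("top",d)
Z=P[...,2]
print("block z",np.median(Z[205:215,225:228]),"bench",np.median(Z[300:340,200:400]))
m=((Z>.07)&(Z<.095)&(im.min(2)>110)).astype(np.uint8)
n,l,s,c=cv2.connectedComponentsWithStats(m)
for i in range(1,n):
    if s[i,4]>25:
        ce,r=cv2.minEnclosingCircle(np.argwhere(l==i)[:,::-1].astype(np.float32))
        print(np.round(c[i],1),s[i,4],"z",np.round(np.median(Z[l==i]),4),"ctr",np.round(ray("top",*c[i],.085)[:2],4),np.round(P[l==i].mean(0),4))
for t in("mark","pointer","shutter","shutter_grip","reader","rack","pocket4"):
    print(t,[(np.round(o["location"]).tolist(),round(o["conf"],2),int(o["mask"].sum())) for o in trace(t,"top")[:4]])
cv2.imwrite("pics/crop1.png",cv2.resize(im[190:290,130:290],None,fx=5,fy=5,interpolation=cv2.INTER_CUBIC))
E
```

```text
block z 0.0003044898793027606 bench -0.000464168846807389
[164.5 132.9] 77 z 0.0846 ctr [0.7293 0.291 ] [0.7294 0.2911 0.0847]
[183.1 145.3] 29 z 0.0859 ctr [0.7058 0.2547] [0.7057 0.2546 0.0854]
[255.4 230.9] 133 z 0.0846 ctr [0.5441 0.1127] [0.5441 0.1128 0.0846]
[403.1 232. ] 131 z 0.0845 ctr [ 0.5454 -0.1705] [ 0.5454 -0.1707  0.0845]
[427.6 233.4] 122 z 0.0846 ctr [ 0.5434 -0.2184] [ 0.5434 -0.2185  0.0846]
[452.  234.9] 125 z 0.0846 ctr [ 0.5411 -0.2661] [ 0.5411 -0.2662  0.0845]
[199.4 256.9] 138 z 0.0846 ctr [0.4939 0.2163] [0.4939 0.2164 0.0845]
[224.8 260.7] 134 z 0.0847 ctr [0.4874 0.1687] [0.4873 0.1687 0.0847]
[249.9 264.2] 137 z 0.0844 ctr [0.4812 0.1214] [0.4811 0.1215 0.0844]
mark [([204.0, 255.0], 0.56, 227)]
pointer [([173.0, 215.0], 0.48, 216), ([249.0, 263.0], 0.37, 235), ([426.0, 233.0], 0.17, 245)]
shutter [([172.0, 219.0], 0.51, 249)]
shutter_grip [([174.0, 218.0], 0.6, 234), ([199.0, 244.0], 0.27, 7946)]
reader []
rack [([405.0, 223.0], 0.76, 2574)]
pocket4 [([198.0, 238.0], 0.62, 7255), ([300.0, 142.0], 0.37, 620)]
```

View pics/crop1.png

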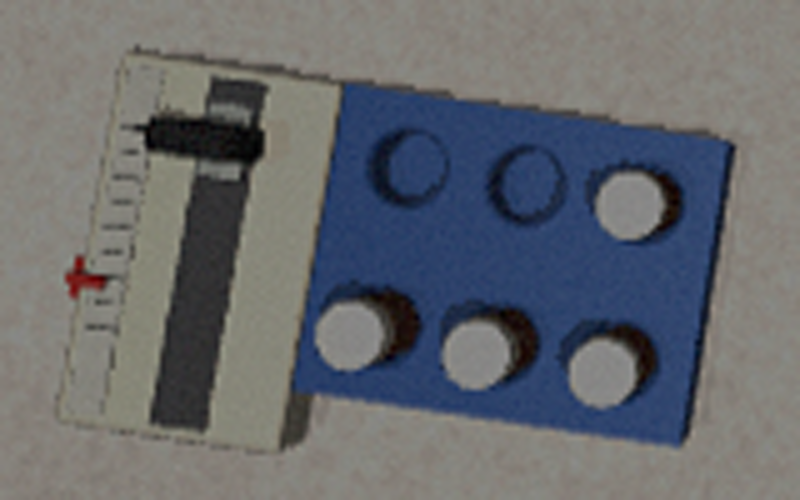

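```bash
python3 -m creep '[{"linear":[3.5,-3.5,0],"roll":-0.084,"jaw":0.6},{"linear":[3.5,-3.5,0],"roll":-0.084,"jaw":0.6},{"linear":[3.5,-3.5,0],"roll":-0.084,"jaw":0.6},{"linear":[3.5,-3.5,0],"roll":-0.084,"jaw":0.6},{"linear":[3.5,-3.5,0],"roll":-0.084,"jaw":0.6},{"linear":[3.5,-3.5,0],"roll":-0.084,"jaw":0.6},{"linear":[3.5,-3.5,0],"roll":-0.084,"jaw":0.6},{"linear":[3.5,-3.5,0],"roll":-0.084,"jaw":0.6},{"linear":[1.6,-5,-1],"roll":-0.084,"jaw":0.6},{"linear":[1.6,-5,-1],"roll":-0.084,"jaw":0.6},{"linear":[1.6,-5,-1],"roll":-0.084,"jaw":0.6},{"linear":[1.6,-5,-1],"roll":-0.084,"jaw":0.6},{"linear":[1.6,-5,-1],"roll":-0.084,"jaw":0.6},{"linear":[1.6,-5,-1],"roll":-0.084,"jaw":0.6},{"linear":[1.6,-5,-1],"roll":-0.084,"jaw":0.6},{"linear":[1.4,-4.6,-1],"roll":-0.084,"jaw":0.6},{"linear":[0,0,0],"roll":0,"jaw":0.6}]' 20
python3 - <<'E'
from h import *
from scipy.spatial.transform import Rotation as R
s=read_state();y=R.from_quat(s["tcp_rot"]).apply([0,1,0]);print(s["tcp_pos"],np.arctan2(y[1],y[0]))
P3=np.array([[-32,-92],[-32,-44],[-32,4],[32,-92]])/1e3
W=np.array([[.4812,.1214],[.4874,.1687],[.4939,.2163],[.5441,.1127]])
p,q=P3-P3.mean(0),W-W.mean(0)
yaw=np.arctan2((p[:,0]*q[:,1]-p[:,1]*q[:,0]).sum(),(p*q).sum());c,s_=np.cos(yaw),np.sin(yaw);A=np.array([[c,-s_],[s_,c]])
O=W.mean(0)-A@P3.mean(0);print("yaw",yaw,"O",O,"res",np.round(W-(P3@A.T+O),4).tolist())
print("p4",O+A@[.032,-.044],"p5",O+A@[.032,.004])
for n,u,v,z in(("pointer",156.6,215.6,.043),("mark",151,246.2,.043)): print(n,A.T@(ray("top",u,v,z)[:2]-O))
im=cv2.imread("pics/top0.png");P=cloud("top",np.load("top_d.npy"))
dark=(im.max(2)<45)&(P[...,2]>.08)&(P[...,2]<.09);dark[:, :150]=0;dark[:,190:]=0
print("tab",dark.sum(),A.T@(P[dark].mean(0)[:2]-O))
hsv=cv2.cvtColor(im,cv2.COLOR_BGR2HSV);red=((hsv[...,0]<8)|(hsv[...,0]>172))&(hsv[...,1]>150);red[:, :140]=0;red[:,170:]=0
print("red",np.round(np.c_[np.argwhere(red)[:,::-1],P[red][:,2]*1e3,(P[red][:,:2]-O)@A*1e3]).astype(int).tolist())
E
```

```text
time_s: 2.58
tcp_pos: [0.5455, -0.1728, 0.1455]
tcp_rot: [0.723, 0.691, -0.0, -0.0]
wrist_force: [0.0, 1.2, -0.4]
width: 0.0552
grasp_force: 0.0
[ 0.54547597 -0.17278399  0.14553643] -0.04629103689588239
yaw -0.13529141364639874 O [0.52505702 0.20810521] res [[0.0003, 0.0001], [-0.0, -0.0001], [0.0, -0.0001], [-0.0003, 0.0001]]
p4 [0.55082993 0.16019115] p5 [0.55730412 0.20775253]
pointer [0.0312817  0.11218992]
mark [-0.03007891  0.1122513 ]
tab 123 [0.03262241 0.074323  ]
red [[145, 242, 35, -24, 129], [146, 242, 35, -24, 127], [145, 243, 35, -26, 128], [146, 243, 36, -26, 126], [145, 244, 33, -29, 128], [143, 245, 46, -30, 127], [144, 245, 45, -29, 125], [145, 245, 46, -29, 123], [146, 245, 45, -29, 122], [147, 245, 43, -29, 120], [148, 245, 44, -29, 118], [149, 245, 45, -28, 116], [150, 245, 40, -28, 116], [144, 246, 44, -32, 125], [145, 246, 45, -31, 123], [146, 246, 42, -31, 122], [147, 246, 47, -30, 119], [148, 246, 44, -30, 118], [149, 246, 45, -30, 115], [150, 246, 47, -30, 113], [144, 247, 35, -35, 129], [145, 247, 47, -33, 122], [144, 248, 34, -37, 129]]
```

```bash
python3 -m creep '[{"linear":[0,0.2,-2.5],"roll":0,"jaw":0.6},{"linear":[0,0,-2.5],"roll":0,"jaw":0.6},{"linear":[0,0,-2.3],"roll":0,"jaw":0.6},{"linear":[0,0,-2],"roll":0,"jaw":0.6},{"linear":[0,0,0],"roll":0,"jaw":0.6},{"linear":[0,0,0],"roll":0,"jaw":0.6}]' 20
```

```text
time_s: 3.32
tcp_pos: [0.5459, -0.1674, 0.0547]
tcp_rot: [0.721, 0.692, 0.0, 0.001]
wrist_force: [0.4, 0.0, -0.8]
width: 0.0547
grasp_force: 0.0
```

```bash
python3 -m creep '[{"linear":[0,-0.3,0],"roll":0,"jaw":0.6},{"linear":[0,0,0],"roll":0,"jaw":0.3},{"linear":[0,0,0],"roll":0,"jaw":0.1},{"linear":[0,0,0],"roll":0,"jaw":0.1},{"linear":[0,0,0],"roll":0,"jaw":0.1},{"linear":[0,0,0],"roll":0,"jaw":0.1},{"linear":[0,0,0],"roll":0,"jaw":0.1}]' 20
```

```text
time_s: 4.2
tcp_pos: [0.5454, -0.1708, 0.0538]
tcp_rot: [0.722, 0.692, 0.0, 0.0]
wrist_force: [-0.9, -0.2, 0.8]
width: 0.0258
grasp_force: 20.0
```

```bash
python3 -m creep '[{"linear":[0,0,1],"roll":0,"jaw":0.1},{"linear":[0,0,3],"roll":0,"jaw":0.1},{"linear":[0,0,4],"roll":0,"jaw":0.1},{"linear":[0,0,2],"roll":0,"jaw":0.1},{"linear":[0.1,2,0],"roll":-0.01,"jaw":0.1},{"linear":[0.1,4,0],"roll":-0.01,"jaw":0.1},{"linear":[0.1,4.9,0],"roll":-0.01,"jaw":0.1},{"linear":[0.1,5,0],"roll":-0.01,"jaw":0.1},{"linear":[0.1,5,0],"roll":-0.01,"jaw":0.1},{"linear":[0.1,5,0],"roll":-0.01,"jaw":0.1},{"linear":[0.1,5,0],"roll":-0.01,"jaw":0.1},{"linear":[0.2,4,0],"roll":-0.01,"jaw":0.1},{"linear":[0.2,2,0],"roll":-0.01,"jaw":0.1},{"linear":[0.1,1,0],"roll":0,"jaw":0.1},{"linear":[0,0,0],"roll":0,"jaw":0.1},{"linear":[0,0,0],"roll":0,"jaw":0.1},{"linear":[0,0,0],"roll":0,"jaw":0.1}]' 20
python3 - <<'E'
from h import *
from scipy.spatial.transform import Rotation as R
s=read_state();print(s["tcp_pos"],R.from_quat(s["tcp_rot"]).apply([0,1,0]))
im,d=camera("scene");np.save("scene_d1.npy",d)
x=cv2.resize(im[130:290,330:530],None,fx=4,fy=3.75,interpolation=cv2.INTER_CUBIC);cv2.imwrite("pics/s1.png",x)
E
```

```text
time_s: 6.32
tcp_pos: [0.5575, 0.2073, 0.1539]
tcp_rot: [0.753, 0.658, -0.0, 0.0]
wrist_force: [0.6, -1.1, -0.2]
width: 0.0256
grasp_force: 20.0
[0.55754246 0.20726186 0.15385343] [ 9.91143957e-01 -1.32791747e-01  8.90953435e-05]
```

View pics/s1.png

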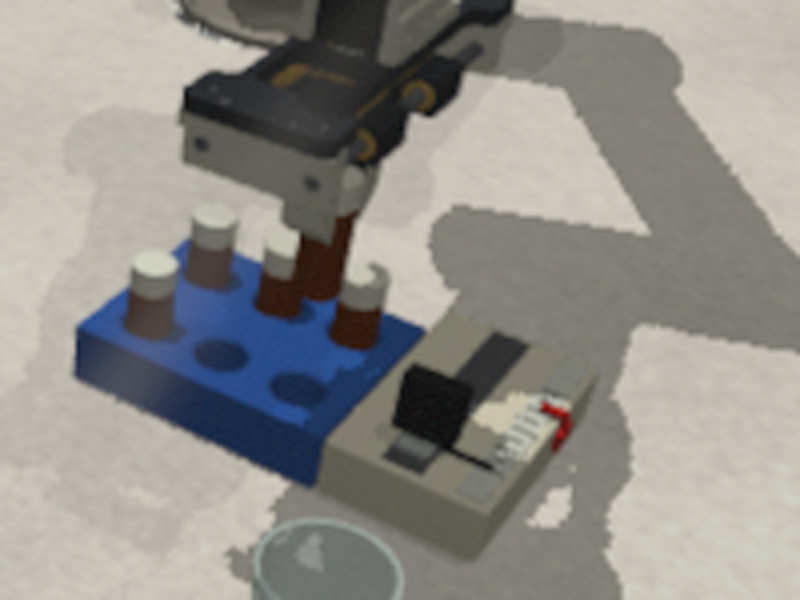

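The vial hangs upright in the fingers and is carried above the block, with pocket mouths at (300,388) and (220,355) in the crop both empty. I lower it to just above the mouth, then creep down and watch the force.

```bash
python3 -m creep '[{"linear":[0,0.05,-2],"roll":0,"jaw":0.1},{"linear":[0,0,-2.5],"roll":0,"jaw":0.1},{"linear":[0,0,-1.5],"roll":0,"jaw":0.1},{"linear":[0,0,-0.5],"roll":0,"jaw":0.1},{"linear":[0,0,-0.3],"roll":0,"jaw":0.1},{"linear":[0,0,-0.3],"roll":0,"jaw":0.1},{"linear":[0,0,-0.3],"roll":0,"jaw":0.1},{"linear":[0,0,0],"roll":0,"jaw":0.1}]' 20
```

```text
time_s: 7.38
tcp_pos: [0.5574, 0.2087, 0.0797]
tcp_rot: [0.752, 0.659, 0.0, 0.0]
wrist_force: [0.6, -0.2, -0.8]
width: 0.0261
grasp_force: 20.0
```

```bash
python3 -m creep '[{"linear":[0,-0.05,-0.5],"roll":0,"jaw":0.1},{"linear":[0,0,-0.6],"roll":0,"jaw":0.1},{"linear":[0,0,-0.6],"roll":0,"jaw":0.1},{"linear":[0,0,-0.4],"roll":0,"jaw":0.1},{"linear":[0,0,-0.2],"roll":0,"jaw":0.1},{"linear":[0,0,-0.1],"roll":0,"jaw":0.1},{"linear":[0,0,0],"roll":0,"jaw":0.1},{"linear":[0,0,0],"roll":0,"jaw":0.1}]' 20
```

```text
time_s: 8.38
tcp_pos: [0.5575, 0.2082, 0.0559]
tcp_rot: [0.752, 0.659, 0.0, 0.0]
wrist_force: [0.1, -0.9, 0.1]
width: 0.0258
grasp_force: 20.0
```

```bash
python3 -m creep '[{"linear":[0,0,-0.1],"roll":0,"jaw":0.1},{"linear":[0,0,-0.1],"roll":0,"jaw":0.1},{"linear":[0,0,0],"roll":0,"jaw":0.1},{"linear":[0,0,0],"roll":0,"jaw":0.1}]' 20
```

```text
time_s: 8.88
tcp_pos: [0.5575, 0.2082, 0.0538]
tcp_rot: [0.752, 0.659, 0.0, 0.0]
wrist_force: [0.3, 0.2, 0.5]
width: 0.0259
grasp_force: 20.0
```

```bash
python3 -m creep '[{"linear":[0,0,0],"roll":0,"jaw":0.35},{"linear":[0,0,0],"roll":0,"jaw":0.45},{"linear":[0,0,0],"roll":0,"jaw":0.45},{"linear":[0,0,1],"roll":0,"jaw":0.45},{"linear":[0,0,3],"roll":0,"jaw":0.45},{"linear":[0,0,4],"roll":0,"jaw":0.45},{"linear":[0,0,1],"roll":0,"jaw":0.45},{"linear":[0,0,0],"roll":0,"jaw":0.45}]' 20
```

```text
time_s: 9.88
tcp_pos: [0.5576, 0.2082, 0.1443]
tcp_rot: [0.752, 0.659, 0.001, 0.0]
wrist_force: [-0.3, -0.4, -0.6]
width: 0.0415
grasp_force: 0.0
```

```bash
python3 -m creep '[{"linear":[-0.1,-2,0],"roll":0.01,"jaw":0.6},{"linear":[-0.1,-4,0],"roll":0.01,"jaw":0.6},{"linear":[-0.1,-5,0],"roll":0.01,"jaw":0.6},{"linear":[-0.1,-5,0],"roll":0.01,"jaw":0.6},{"linear":[-0.2,-5,0],"roll":0.01,"jaw":0.6},{"linear":[-0.2,-5,0],"roll":0.01,"jaw":0.6},{"linear":[-0.2,-5,0],"roll":0.01,"jaw":0.6},{"linear":[-0.2,-5,0],"roll":0.01,"jaw":0.6},{"linear":[-0.1,-4,0],"roll":0.01,"jaw":0.6},{"linear":[-0.1,-2.6,0],"roll":0,"jaw":0.6},{"linear":[0,0,-1],"roll":0,"jaw":0.6},{"linear":[0,0,-1],"roll":0,"jaw":0.6},{"linear":[0,0,0],"roll":0,"jaw":0.6}]' 20
python3 - <<'E'
from h import *
im,d=camera("top");P=cloud("top",d);Z=P[...,2]
m=((Z>.07)&(Z<.095)&(im.min(2)>110)).astype(np.uint8);m[:,:190]=0;m[:,290:]=0
n,l,s,c=cv2.connectedComponentsWithStats(m)
for i in range(1,n):
    if s[i,4]>25: print(np.round(c[i],1),s[i,4],"z",np.round(np.median(Z[l==i]),4),"ctr",np.round(ray("top",*c[i],.085)[:2],4))
E
```

```text
time_s: 11.5
tcp_pos: [0.5426, -0.2161, 0.122]
tcp_rot: [0.721, 0.693, -0.0, -0.002]
wrist_force: [0.8, -1.2, 0.4]
width: 0.0552
grasp_force: 0.0
[205.1 223.4] 140 z 0.0847 ctr [0.557  0.2078]
[255.4 230.8] 141 z 0.0846 ctr [0.5442 0.1127]
[199.4 256.8] 144 z 0.0845 ctr [0.4941 0.2163]
[224.9 260.6] 143 z 0.0845 ctr [0.4876 0.1686]
[250.  264.2] 145 z 0.0844 ctr [0.4812 0.1213]
```

First vial is seated: its cap is at (0.557, 0.208), z 0.085. Now the second spare.

```bash
python3 -m creep '[{"linear":[0,-0.05,-2],"roll":0,"jaw":0.6},{"linear":[0,0,-2.5],"roll":0,"jaw":0.6},{"linear":[0,0,-1.5],"roll":0,"jaw":0.6},{"linear":[0,0,-1],"roll":0,"jaw":0.6},{"linear":[0,0,0],"roll":0,"jaw":0.6},{"linear":[0,0,0],"roll":0,"jaw":0.3},{"linear":[0,0,0],"roll":0,"jaw":0.1},{"linear":[0,0,0],"roll":0,"jaw":0.1},{"linear":[0,0,0],"roll":0,"jaw":0.1},{"linear":[0,0,0],"roll":0,"jaw":0.1}]' 20
```

```text
time_s: 12.8
tcp_pos: [0.5436, -0.2185, 0.0541]
tcp_rot: [0.722, 0.692, 0.0, 0.0]
wrist_force: [-0.7, 0.3, 1.9]
width: 0.0258
grasp_force: 20.0
```

```bash
python3 -m creep '[{"linear":[0,0,1],"roll":0,"jaw":0.1},{"linear":[0,0,3],"roll":0,"jaw":0.1},{"linear":[0,0,4],"roll":0,"jaw":0.1},{"linear":[0,0,2],"roll":0,"jaw":0.1},{"linear":[0.1,2,0],"roll":-0.01,"jaw":0.1},{"linear":[0.1,4,0],"roll":-0.01,"jaw":0.1},{"linear":[0.1,4.9,0],"roll":-0.01,"jaw":0.1},{"linear":[0.1,5,0],"roll":-0.01,"jaw":0.1},{"linear":[0.1,5,0],"roll":-0.01,"jaw":0.1},{"linear":[0.1,5,0],"roll":-0.01,"jaw":0.1},{"linear":[0.1,5,0],"roll":-0.01,"jaw":0.1},{"linear":[0,4,0],"roll":-0.01,"jaw":0.1},{"linear":[0,2,0],"roll":-0.01,"jaw":0.1},{"linear":[0,1,0],"roll":0,"jaw":0.1},{"linear":[0,0,-1],"roll":0,"jaw":0.1},{"linear":[0,0,-2],"roll":0,"jaw":0.1},{"linear":[0,0,0],"roll":0,"jaw":0.1},{"linear":[0,0,0],"roll":0,"jaw":0.1}]' 20
```

```text
time_s: 15.05
tcp_pos: [0.5507, 0.1599, 0.124]
tcp_rot: [0.753, 0.659, 0.0, 0.0]
wrist_force: [-0.7, -0.5, -0.7]
width: 0.026
grasp_force: 20.0
```

```bash
python3 -m creep '[{"linear":[0,0,-1.5],"roll":0,"jaw":0.1},{"linear":[0,0,-1],"roll":0,"jaw":0.1},{"linear":[0,0,-0.8],"roll":0,"jaw":0.1},{"linear":[0,0,-0.4],"roll":0,"jaw":0.1},{"linear":[0,0,-0.3],"roll":0,"jaw":0.1},{"linear":[0,0,-0.3],"roll":0,"jaw":0.1},{"linear":[0,0,0],"roll":0,"jaw":0.1}]' 20
```

```text
time_s: 15.92
tcp_pos: [0.5504, 0.1607, 0.0807]
tcp_rot: [0.752, 0.659, -0.0, 0.0]
wrist_force: [-0.6, -0.7, -0.2]
width: 0.0259
grasp_force: 20.0
```

```bash
python3 -m creep '[{"linear":[0,0,-0.5],"roll":0,"jaw":0.1},{"linear":[0,0,-0.6],"roll":0,"jaw":0.1},{"linear":[0,0,-0.6],"roll":0,"jaw":0.1},{"linear":[0,0,-0.4],"roll":0,"jaw":0.1},{"linear":[0,0,-0.2],"roll":0,"jaw":0.1},{"linear":[0,0,-0.2],"roll":0,"jaw":0.1},{"linear":[0,0,-0.2],"roll":0,"jaw":0.1},{"linear":[0,0,0],"roll":0,"jaw":0.1},{"linear":[0,0,0],"roll":0,"jaw":0.1}]' 20
```

```text
time_s: 17.05
tcp_pos: [0.5506, 0.1607, 0.0541]
tcp_rot: [0.752, 0.659, 0.0, 0.0]
wrist_force: [-0.9, 0.0, 1.5]
width: 0.0261
grasp_force: 20.0
```

```bash
python3 -m creep '[{"linear":[0,0,0],"roll":0,"jaw":0.35},{"linear":[0,0,0],"roll":0,"jaw":0.45},{"linear":[0,0,0],"roll":0,"jaw":0.45},{"linear":[0,0,1],"roll":0,"jaw":0.45},{"linear":[0,0,3],"roll":0,"jaw":0.45},{"linear":[0,0,4],"roll":0,"jaw":0.45},{"linear":[0,0,1],"roll":0,"jaw":0.45},{"linear":[0.4,2,0],"roll":0,"jaw":0.5},{"linear":[0.5,4,0],"roll":0,"jaw":0.5},{"linear":[0.5,4,0],"roll":0,"jaw":0.5},{"linear":[0.3,1.7,0],"roll":0,"jaw":0.5},{"linear":[0,0,0],"roll":0,"jaw":0.5},{"linear":[0,0,0],"roll":0,"jaw":0.5}]' 20
python3 - <<'E'
from h import *
im,d=camera("scene");P=cloud("scene",d)
O=np.array([.52506,.20811]);y=-.1353;c,s=np.cos(y),np.sin(y);A=np.array([[c,-s],[s,c]])
L=np.dstack([(P[...,:2]-O)@A,P[...,2]])
for k,x,yy in[(i,-.032+.064*(i//3),-.092+.048*(i%3)) for i in range(6)]:
    q=(np.hypot(L[...,0]-x,L[...,1]-yy)<.011)&(L[...,2]>.03)&(L[...,2]<.1)
    print(k,q.sum(),np.round(L[q][:,2].max(),4) if q.any() else None)
q=(L[...,1]>.05)&(L[...,1]<.1)&(L[...,2]>.055)&(L[...,2]<.09)&(L[...,0]>-.05)&(L[...,0]<.06)
print("tab",q.sum(),np.percentile(L[q],[2,50,98],axis=0).round(4).tolist())
cv2.imwrite("pics/s2.png",cv2.resize(im[130:290,330:530],None,fx=4,fy=3.75,interpolation=cv2.INTER_CUBIC))
E
```

```text
time_s: 18.68
tcp_pos: [0.5671, 0.2767, 0.1431]
tcp_rot: [0.752, 0.659, -0.001, -0.0]
wrist_force: [0.3, 0.2, 0.7]
width: 0.0458
grasp_force: 0.0
0 39 0.0849
1 44 0.0846
2 48 0.0864
3 38 0.0849
4 51 0.085
5 54 0.0855
tab 269 [[0.0287, 0.0633, 0.056], [0.0395, 0.0801, 0.0749], [0.0419, 0.0952, 0.0855]]
```

View pics/s2.png

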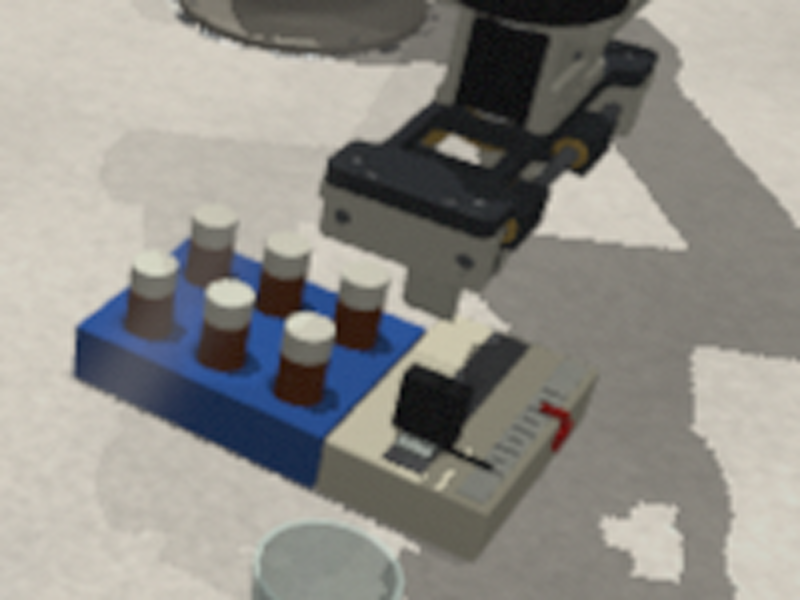

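All six pockets hold vials, the caps are level at 85 mm, and the shutter is still home, with the tab in the crop at (432,405) and the red clip at (560,420). Next I lower onto the tab and pinch it.

```bash
python3 -m creep '[{"linear":[0.1,0.45,-2],"roll":0,"jaw":0.5},{"linear":[0,0,-3],"roll":0,"jaw":0.5},{"linear":[0,0,-2.3],"roll":0,"jaw":0.5},{"linear":[0,0,-1.5],"roll":0,"jaw":0.5},{"linear":[0,0,0],"roll":0,"jaw":0.5},{"linear":[0,0,0],"roll":0,"jaw":0.3},{"linear":[0,0,0],"roll":0,"jaw":0.1},{"linear":[0,0,0],"roll":0,"jaw":0},{"linear":[0,0,0],"roll":0,"jaw":0},{"linear":[0,0,0],"roll":0,"jaw":0},{"linear":[0,0,0],"roll":0,"jaw":0}]' 40
```

```text
time_s: 20.1
tcp_pos: [0.5688, 0.2823, 0.0562]
tcp_rot: [0.752, 0.659, 0.001, 0.0]
wrist_force: [1.1, -0.2, 3.7]
width: 0.0137
grasp_force: 40.0
```

```bash
python3 -m creep '[{"linear":[-0.4,0.055,0],"roll":0,"jaw":0},{"linear":[-0.7,0.095,0],"roll":0,"jaw":0},{"linear":[-0.8,0.11,0],"roll":0,"jaw":0},{"linear":[-0.8,0.11,0],"roll":0,"jaw":0},{"linear":[-0.8,0.11,0],"roll":0,"jaw":0},{"linear":[-0.8,0.11,0],"roll":0,"jaw":0},{"linear":[-0.7,0.095,0],"roll":0,"jaw":0},{"linear":[-0.4,0.055,0],"roll":0,"jaw":0},{"linear":[0,0,0],"roll":0,"jaw":0},{"linear":[0,0,0],"roll":0,"jaw":0},{"linear":[0,0,0],"roll":0,"jaw":0}]' 40
python3 - <<'E'
from h import *
O=np.array([.52506,.20811]);y=-.1353;c,s=np.cos(y),np.sin(y);A=np.array([[c,-s],[s,c]])
t=read_state()["tcp_pos"];print("tcp reader",A.T@(t[:2]-O))
for n,b in(("scene",(200,260,400,480)),("top",(195,285,130,230))):
    im,d=camera(n);cv2.imwrite(f"pics/{n}_p.png",im)
    cv2.imwrite(f"pics/{n}_pc.png",cv2.resize(im[b[0]:b[1],b[2]:b[3]],None,fx=800/(b[3]-b[2]) if n=="scene" else 6,fy=10 if n=="scene" else 6,interpolation=cv2.INTER_CUBIC))
E
```

```text
time_s: 21.48
tcp_pos: [0.5155, 0.2896, 0.0562]
tcp_rot: [0.752, 0.659, 0.001, 0.001]
wrist_force: [6.8, -1.2, 1.2]
width: 0.0136
grasp_force: 40.0
tcp reader [-0.02046994  0.07940792]
```

View pics/scene_pc.png

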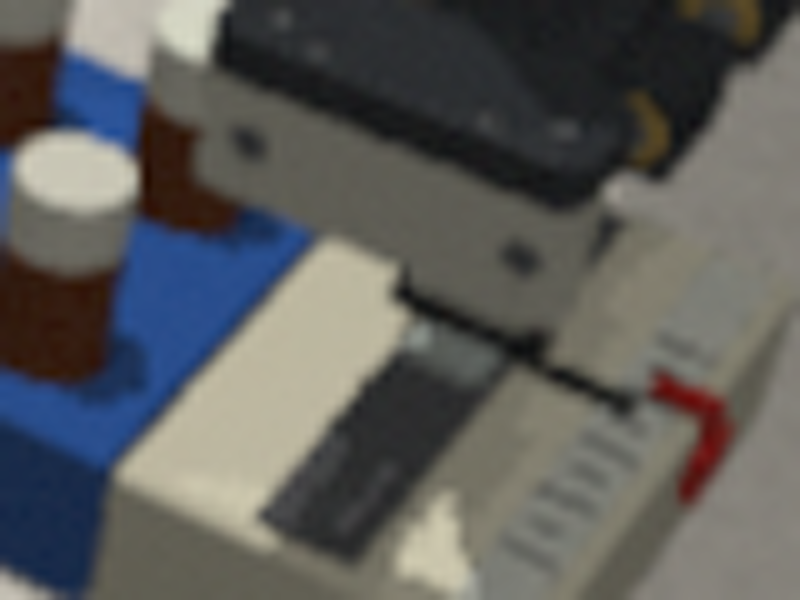

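View pics/top_pc.png

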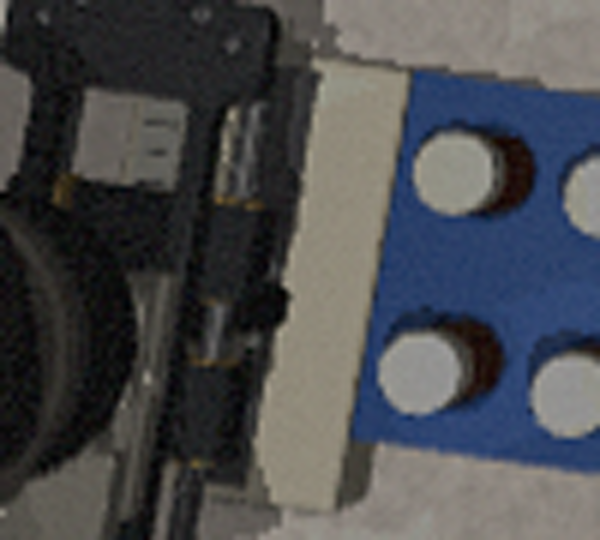

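The scene crop shows the pointer tip at about (632,405), just short of the red tip at (655,383). The top view is hidden by the gripper. I work out the remaining gap.

```bash
python3 - <<'E'
from h import *
O=np.array([.52506,.20811]);y=-.1353;c,s=np.cos(y),np.sin(y);A=np.array([[c,-s],[s,c]])
f=lambda u,v,z:np.round((A.T@(ray("scene",u,v,z)[:2]-O))*1e3,1)
for z in(.040,.043,.046): print(z,"ptr",f(462.8,240.1,z),"mark",f(465.1,237.9,z))
# predicted: pointer at x=-22.5, mark -30, y=112
for x in(-22.5,-27,-30,-33):
    w=O+A@[x/1e3,.112]; print(x,[np.round(proj("scene",[*w,z])[0],1).tolist() for z in(.041,.043,.046)])
im=cv2.imread("pics/scene_p.png");h=cv2.cvtColor(im,cv2.COLOR_BGR2HSV)
red=((h[...,0]<8)|(h[...,0]>172))&(h[...,1]>120);red[:,:455]=0;red[:,480:]=0;red[:230]=0;red[255:]=0
print("red",np.argwhere(red)[:,::-1].tolist())
print(im[232:246,456:472].max(2))
E
```

```text
0.04 ptr [-23.3 113.1] mark [-33.  114.1]
0.043 ptr [-19.7 113.9] mark [-29.3 114.9]
0.046 ptr [-16.1 114.6] mark [-25.7 115.7]
-22.5 [[462.3, 239.7], [462.5, 239.0], [462.8, 237.9]]
-27 [[463.1, 238.6], [463.3, 237.9], [463.6, 236.8]]
-30 [[463.7, 237.9], [463.9, 237.1], [464.2, 236.1]]
-33 [[464.2, 237.1], [464.4, 236.4], [464.8, 235.3]]
red [[466, 238], [467, 238], [465, 239], [466, 239], [467, 239], [468, 239], [469, 239], [470, 239], [467, 240], [468, 240], [469, 240], [470, 240], [471, 240], [469, 241], [470, 241], [471, 241], [470, 242], [471, 242], [472, 242], [470, 243], [471, 243], [472, 243], [470, 244], [471, 244], [472, 244], [469, 245], [470, 245], [471, 245], [469, 246], [470, 246], [471, 246], [468, 247], [469, 247], [470, 247], [468, 248], [469, 248], [468, 249], [469, 249]]
[[109 116 116 115 116 119 126 130 131 128 127 126 126 126 127 127]
 [113 116 117 116 119 123 127 131 130 119 109 118 126 127 127 127]
 [116 117 117 116 123 130 131 128 128 119 104 102 106 113 127 126]
 [117 116 117 119 126 130 130 128 127 128 123 110 102 108 116 118]
 [ 91  97 110 122 130 130 128 126 119 104 108 119 126 123 111 115]
 [ 27  53  81 105 122 130 125 124 116  95  94 101 116 123 122 126]
 [ 59  29  29  57  89 101 103 108 111 106 103 102 109 118 123 128]
 [107  93  76  43  31  47  56  75  87  80  87  99 107 113 118 119]
 [131 128 114  92  80  44  37  72 102  93  85  88  93  99 105 105]
 [132 132 127 122 113  79  66  96 124 122 108 103 101  94  91  90]
 [130 129 125 126 121 111 103 102 113 125 121 119 121 110  87  89]
 [131 124 110 108 119 127 122 110 115 126 123 126 125 108  88  96]
 [124 121 111 104 103 109 122 127 128 129 129 127 114  99 103 101]
 [121 124 125 121 110 103 105 116 129 129 130 121 102 104 113 101]]
```

```bash
python3 -m creep '[{"linear":[-0.3,0.04,0],"roll":0,"jaw":0},{"linear":[-0.3,0.04,0],"roll":0,"jaw":0},{"linear":[-0.15,0.02,0],"roll":0,"jaw":0},{"linear":[0,0,0],"roll":0,"jaw":0},{"linear":[0,0,0],"roll":0,"jaw":0},{"linear":[0,0,0],"roll":0,"jaw":0},{"linear":[0,0,0],"roll":0,"jaw":0}]' 40
python3 - <<'E'
from h import *
O=np.array([.52506,.20811]);y=-.1353;c,s=np.cos(y),np.sin(y);A=np.array([[c,-s],[s,c]])
print("tcp reader",A.T@(read_state()["tcp_pos"][:2]-O))
im=cv2.imread("pics/top0.png").astype(int)
print("ptr cols155-160 rows212-219\n",im[212:220,154:161].max(2),"\nred excess rows242-250 cols146-153\n",(im[...,2]-im[...,1])[242:250,145:154])
im,d=camera("scene");cv2.imwrite("pics/s3.png",cv2.resize(im[220:260,430:490],None,fx=12,fy=12,interpolation=cv2.INTER_CUBIC))
E
```

```text
time_s: 22.45
tcp_pos: [0.5082, 0.2905, 0.0562]
tcp_rot: [0.752, 0.659, 0.002, 0.001]
wrist_force: [8.5, -1.4, 0.4]
width: 0.0135
grasp_force: 40.0
tcp reader [-0.02778876  0.07938907]
ptr cols155-160 rows212-219
 [[123 135 130 134 132 130 124]
 [135 136 135 131 139 127  56]
 [125 126 127 120 128  97   9]
 [ 88  90  78  33  32  18  22]
 [135 135 114  96  79  13  28]
 [135 133 133 141 136   9  27]
 [135 132 136 137 112  16  16]
 [128 123 123 127 140  40  15]] 
red excess rows242-250 cols146-153
 [[97 69  2  0  1  3  2  3  1]
 [82 56  0 -1  0  1  0  0  1]
 [64 36  7  2  2 -1  1  0  1]
 [90 88 81 81 72 46  9 -3 -1]
 [85 82 83 93 92 70 13 -1  1]
 [85 41 45 47 62 33  5  3  1]
 [57 -4  0 -4 16  6 -2  0  2]
 [35 -2 -1  0 -1  0 -1  2  0]]
```

View pics/s3.png

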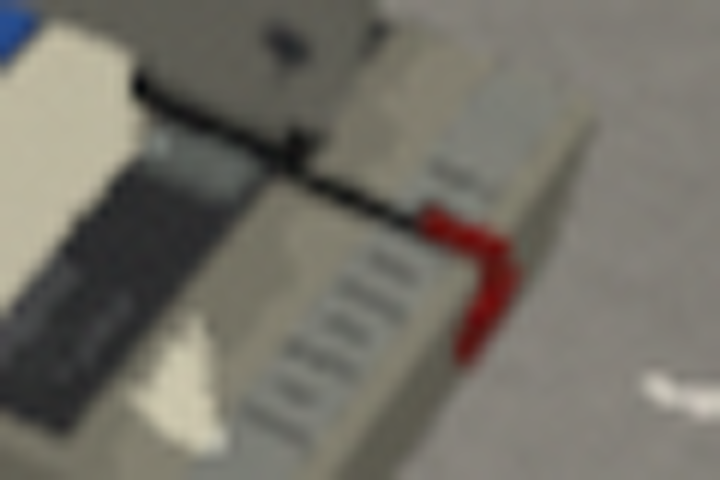

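The crop shows the black pointer, tip near (420,220), running straight into the red clip, tip near (428,222). They are level, and the pull of 61.1 mm matches the 61–62 mm measured from above. Handing in.

```bash
python3 -c "
from workcell import *
s=read_state();print(s['grasp_force'],s['time_s']);print(job_done())"
```

```text
39.998905062675476 22.5
the job is handed in; nothing more can be done
None
```

I seated two spares in the empty pockets (4 and 5) and handed the job in at 22.5 s, still holding the shutter at 40 N with its pointer within about 1 mm of the red mark by my measurement; no verdict came back.

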